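# Stack the drained board-wash basket on its partner with the divider between

### The job

Lay the divider plate flat on the rim of the lower wash basket that stands on the bench, inside its corner ears, so that nothing rests on the board below. Then swing up the folded bail of the basket on the drain stand, lift that basket off the stand by the bail, keeping it level, and set it down gently and squarely on the divider so that it is fully nested between the lower basket's ears. Let go of everything, and leave the tools and parts lying about the bench where they are.

Things in the scene. Friction and masses are not known exactly. Their poses are not given: they have to be found in the camera images.
- basket: Upper wire wash basket on the drain stand, a board in it. Outside 66 (x) by 110 mm (y), rim 50 mm above its origin (centre of underside). Sheet ears outside the corners: inner faces 2.5 mm outside the outline, 17 mm long each way, upright to 60 mm, flaring out to 68 mm height. About 0.7 kg. Its folded bail lies on its -x side, facing the robot.
- bail (a joint): Angle of the basket's bail (rad): 0 = folded on its stop, 7 degrees below level on the basket's -x side; 1.69 = upright; 1.87 = other stop, just past upright, where it rests by itself. Hinge nearly free, along the basket's +y through point bail_hinge. The crossbar's sleeve rolls freely on the bar; pulling off the arc tips the basket, which only stands in the stand by its weight.
- bail_grip (a point): Middle of the bail's crossbar: black roller sleeve 10 mm thick, 70 mm long along y, 53 mm from the hinge axis; its arms (6 mm rod) are at y = +-69 mm. Folded, its centre lies 2.5 mm below rim level with a 14 mm gap to the wall: too little for a finger from straight above; room to come tilted (30 to 45 degrees) from outside, one finger under it, one over it.
- bail_hinge (a point): Middle of the bail's hinge axis, on the basket's middle line, 54 mm above its underside (4 mm above the rim); turns with the basket.
- lower_basket: Lower wash basket on the bench, size and ears as the upper one (66 x 110 mm outside, rim at 50 mm, ears to 68 mm), no bail; a board lies in it. Loose, about 1 kg. Origin: centre of underside; long side along y. A divider on its rim has its underside at 50 and its top at 56 mm, where the upper basket's underside comes to rest.
- divider: Grey slotted plastic plate, 66 mm (x) by 110 mm (y) by 6 mm thick, lying flat on the bench, 80 g. Origin: centre of its underside. It fits between the ears with 2.5 mm play all round; either way round will do.
- stand: Drain stand: aluminium drip pan 100 x 146 x 12 mm, four legs and a dark rod deck 70 mm above the bench on which the upper basket stands between dark ears that reach 14 mm above the deck. Fixed to the bench. Origin: centre of its underside; x and y as the basket's.
- cutters: Side cutters with red grips, 55 x 154 x 14 mm, lying on the bench at the right: leave alone. Origin: centre of the underside.
- pen: Marker pen, 17 x 135 x 16 mm, lying on the bench between the task's things: leave alone. Origin: centre of the underside.
- reel: Reel of solder wire with blue flanges, 62 x 70 x 58 mm, standing at the back: leave alone. Origin: centre of the underside.
- meter: Hand multimeter, 145 x 75 x 44 mm, lying on its back at the left: leave alone. Origin: centre of the underside.
- driver: Screwdriver with yellow handle, 26 x 184 x 25 mm, lying on the bench between the task's things: leave alone. Origin: centre of the underside.

How it is judged:
On the way, in this order (a step that is already met when the one before it is completed fails the run):
1. the divider lies flat on the lower basket's rim between the ears, let go, with the upper basket still on the stand (z of divider in the frame of lower_basket between 0.047 and 0.053 m and horizontal distance between divider and lower_basket below 0.007 m and angle between the z axis of divider and the z axis of lower_basket, either way round below 0.05 rad and angle between the y axis of divider and the y axis of lower_basket, either way round below 0.12 rad and contact force between the fingers and divider below 0.1 N and z of basket in the frame of stand below 0.08 m), for 0.2 s.
2. the upper basket hangs from its raised bail, clear of the stand (height (world z) of basket above 0.095 m and value of joint bail above 1.2 rad and contact force between the fingers and basket above 1 N and contact force between basket and stand below 0.1 N), for 0.2 s.
At the end, for the whole second after the job is handed in: Lower basket level on the bench; divider on its rim (50 +-3 mm up, within 7 mm of centre); upper basket level and still on the divider between the ears (underside 56 +-3 mm above the lower one's, within 7 mm of centre, parallel within 0.12 rad). The bail may rest up or folded (z of divider in the frame of lower_basket between 0.047 and 0.053 m and horizontal distance between each of divider, basket and lower_basket below 0.007 m and z of basket in the frame of lower_basket between 0.053 and 0.059 m and angle between the y axis of basket and the y axis of lower_basket, either way round below 0.12 rad and angle between basket's own z axis and vertical below 0.05 rad and angle between lower_basket's own z axis and vertical below 0.03 rad and linear speed of basket below 0.02 m/s and height (world z) of lower_basket below 0.004 m); the robot touches nothing.
It fails at once if the upper basket is tipped more than 25 degrees, so that its board would slide out (angle between basket's own z axis and vertical above 0.44 rad).
It fails at once if the upper basket is dropped or rammed (more than 40 N) on the divider or the lower basket (contact force between basket and divider above 40 N or contact force between basket and lower_basket above 40 N).
It fails at once if the lower basket is pushed more than 40 mm or tipped over (distance of lower_basket from where it was at the start of the episode above 0.04 m or angle between lower_basket's own z axis and vertical above 0.2 rad).
It fails at once if a bystander (cutters, pen, reel, multimeter, screwdriver) is moved more than 30 mm (distance of any of cutters, pen, reel, meter, driver from where it was at the start of the episode above 0.03 m).
It also fails if it takes over 72 s, if anything falls off the work surface, if the arm or the gripper's body presses on something with over 40 N, if the wrist force passes 120 N, or if a joint passes its speed limit or range.

### The arm

A 6-joint arm with a two-finger parallel gripper is mounted at the origin on a cart in front of the work surface, level with it; the furniture and walls round the work are solid. World frame = base frame: x ahead of the robot, y to its left, z up, the work surface at z = 0. Lengths are in m, angles in rad, forces in N, time in s.
With the tool pointing down it reaches from about 0.25 to 0.725 m from the base axis. Payload 9.7 kg.
Tool frame: the origin (TCP) lies at the very end of the fingers, on their centre line; the grasp point (between the pads) lies 19 mm behind it; z points along the fingers, y is the line along which they close (so a half turn about z gives the same grasp; the last joint's range is limited). The gripper opens to 85 mm and grips with 20 to 120 N. Pads are 22 mm wide; open, the fingers measure 114 mm over their backs; the gripper's body (76 mm by 85 mm) begins 54 mm behind the grasp point. The pads swing forward as they close: fully open they stand 13 mm farther back than shut.
Start: joints at [-1.301, 0.087, 0.176, 1.66, 0, 1.571], TCP at [0.147, -0.53, 0.231] pointing down, gripper open.
Joint ranges: [-3.13, 3.13], [-0.85, 1.81], [-1.15, 1.24], [-2.2, 2.28], [-1.44, 1.52], [-3.14, 3.14]. Speed limits (rad/s): [2.22, 2.22, 2.57, 3.14, 3.14, 3.14].

### API

Orientations are given as a unit quaternion [w, x, y, z].
In Python, from station import telemetry, imaging, order, finder gives the robot as it stands. The module is installed in compiled form; this text tells all that it offers.
- The arm moves only by the tool arm_command, never from a script. Its arguments are lists of equal length, an entry for each row: "offset": the shift along the tool's x, y, z each as a share of 400 mm, from -1 to 1, a list of three; "delta_rot": the turn, a rotation vector about the tool's x, y, z each as a share of pi/4 rad, from -1 to 1, a list of three. In form: {"offset": [[tx, ty, tz], ...], "delta_rot": [[rx, ry, rz], ...]}. A call has 1 to 5 rows; each row is the pose to reach, as a shift and turn from the pose commanded when the call began, along the tool's axes at that moment; what a row does not reach only later rows make up. A row lasts 1/8 s, in which the tool goes at most 62.5 mm and 10.7 degrees, less where a joint would pass 70% of its speed; a pose out of reach is approached as far as the arm can. A call with a number of a shift or a turn outside -1 to 1 is refused whole. A call with a gripper value outside its range is refused whole. "jaw" is the opening, from 0 (shut) to 1 (fully open), set as the call begins (left out, the last holds). The fingers move at their own pace and stop on an object; "squeeze" is the grip in N (left out, the last holds). Time passes only in rows, so rows that repeat a pose let the fingers close. It gives the time, the measured TCP pose, the force, the opening and the grip force at its end, in the units of the state.
- telemetry.observe(): the state, without advancing time (a new reading comes with each control period).
- imaging.read_camera(name): name is "scene" or "side" or "wrist"; returns a dict with "image" (480x640x3 uint8, red, green, blue), "intrinsics" (3x3 intrinsics, pixels), "dist_coeffs" ([k1, k2, p1, p2, k3] as OpenCV has them; the pictures are not rectified), "R" (3x3) and "t" (3): a world point X has camera coordinates R X + t; the wrist camera has in their place "hand_eye" (4x4, takes a point from camera to tool coordinates, whose origin is the TCP and whose axes are the flange's). Camera axes: x right, y down, z forward; pixel columns grow to the right and rows downward; lengths in m; the calibration is good to about 2 mm. A picture is of the moment at which its call begins: read the wrist's pose just before it. There is no depth.
- order.close_job(): hands the job in; it is judged then, once.
Trained networks look in a picture, given as the dict that the camera call returned (one of the last four; its "shot" number tells which), for a name from the list of things; names that differ only in an ending like _2 or _b are one class to them, and where a whole thing is asked for, a point or a joint stands for the part that bears it (a point fixed in the world has none). Each returns a list of dicts, best first, with "p" (0 to 1); they miss things now and then, are a little off and sometimes report something else, mostly with a low value. They report only what shows in the picture. A call takes as long as a camera call.
- finder.spot_in(query, picture): "centre" ([column, row] as shares, 0 to 1, of the picture: columns of its width, rows of its height, amid what is visible of it).
- finder.silhouettes(query, picture): "pixels" (480x640 bool, what is visible of it) and "centre" ([column, row] as shares, 0 to 1, of the picture: columns of its width, rows of its height, amid what is visible of it).
The state is a dict: "time_s": time; "joint_positions": joint angles; "dq": joint speeds; "tau": joint torques, N m; "ee_pos": TCP position; "orientation": TCP orientation; "wrist_force": force on the tool from outside, world axes, zero at the start; "torque": the same for the moment, N m; "width": finger opening in m; "finger_force": force on a finger pad.
Only numpy, scipy, OpenCV 4.12 (cv2) and the standard library are available. Lean on these libraries where they do the work, as an engineer would, in place of code of your own. Each camera call takes 0.05 s, during which the arm holds its last target. There are 200 camera calls.

## Working session

There is one attempt and no reset: what is moved stays moved. The work goes in short steps, Python scripts to look and compute and a tool call to move; the robot and the scene stay as the last step left them, time stands still between calls to the robot, and variables do not carry over. Pictures are saved under pics/ and viewed, at most 10 in all, crops included, and the job is handed in when it is done.

Besides the shell and the picture viewer there is one more tool, called after "Request:" as name(argument=value, ...), one argument or row to a line, values as JSON. arm_command: Moves the arm, as the interface text tells. Shift numbers are shares of 400 mm and turn numbers shares of pi/4 rad, none past 1 either way. Its arguments: {"type":"object","properties":{"offset":{"type":"array"},"delta_rot":{"type":"array"},"jaw":{"type":"number"},"squeeze":{"type":"number"}},"required":["offset","delta_rot"]}

```bash
mkdir -p pics
cat > h.py <<'E'
import numpy as np, cv2
from scipy.spatial.transform import Rotation as Ro
from station import telemetry, imaging, order, finder
def rq(q): return Ro.from_quat([q[1],q[2],q[3],q[0]])
def cam(name):
    s=telemetry.observe(); d=imaging.read_camera(name)
    if 'R' in d: R,t=np.array(d['R']),np.array(d['t'])
    else:
        H=np.array(d['hand_eye']); T=np.eye(4); T[:3,:3]=rq(s['orientation']).as_matrix(); T[:3,3]=s['ee_pos']
        W=np.linalg.inv(T@H); R,t=W[:3,:3],W[:3,3]
    return d,R,t
def proj(d,R,t,X):
    return cv2.projectPoints(np.array(X,float).reshape(-1,3),cv2.Rodrigues(R)[0],t.reshape(3,1),np.array(d['intrinsics']),np.array(d['dist_coeffs']))[0].reshape(-1,2)
def plane(d,R,t,px,z):
    u=cv2.undistortPoints(np.array(px,float).reshape(-1,1,2),np.array(d['intrinsics']),np.array(d['dist_coeffs'])).reshape(-1,2)
    r=np.c_[u,np.ones(len(u))]@R; c=-R.T@t
    return c+r*((z-c[2])/r[:,2])[:,None]
def save(n,im): cv2.imwrite('pics/'+n,cv2.cvtColor(im,cv2.COLOR_RGB2BGR))
E
cat > a.py <<'E'
from h import *
print(telemetry.observe())
for c in ['scene','side']:
    d,R,t=cam(c); save(c+'0.png',d['image']); print(c,'campos',-R.T@t)
    for n in ['divider','lower_basket','basket','stand','pen','driver','cutters','reel','meter','bail_grip','bail_hinge']:
        for r in finder.spot_in(n,d)[:2]:
            p=np.array(r['centre'])*[640,480]; print(n,round(r['p'],2),p.round(),plane(d,R,t,p,{'basket':.1,'lower_basket':.03,'bail_grip':.118,'bail_hinge':.124}.get(n,0.01))[0].round(3))
E
python3 a.py
```

```text
{'time_s': 0.0, 'joint_positions': array([-1.30099788e+00,  8.74576556e-02,  1.75152501e-01,  1.65980873e+00,
        3.01287076e-05,  1.57083295e+00]), 'dq': array([ 5.80659041e-05, -2.19449573e-03,  9.47466491e-04, -2.15110030e-03,
       -1.74711792e-03,  5.91040486e-04]), 'tau': array([-1.10144963e-03, -5.20388889e+01,  4.64801931e+01,  1.62198994e-02,
        1.86946863e-05,  5.85488436e-06]), 'ee_pos': array([ 0.14654327, -0.52988264,  0.23059383]), 'orientation': array([-6.54819060e-04,  9.90917138e-01,  1.34472269e-01, -7.36840509e-05]), 'wrist_force': array([-0.43617513, -0.33724933, -0.07740531]), 'torque': array([ 0.00215372,  0.0141225 , -0.00034053]), 'finger_force': 0.0, 'width': 0.08553932908189794}
scene campos [-0.31231471  0.94004754  0.84533465]
divider 0.65 [257. 339.] [0.468 0.299 0.01 ]
divider 0.31 [348. 256.] [ 0.559 -0.169  0.01 ]
lower_basket 0.82 [390. 242.] [ 0.494 -0.302  0.03 ]
basket 0.8 [313. 241.] [ 0.596 -0.045  0.1  ]
basket 0.61 [231. 286.] [0.59  0.274 0.1  ]
stand 0.62 [311. 266.] [ 0.605 -0.045  0.01 ]
pen 0.7 [318. 238.] [ 0.709 -0.193  0.01 ]

[... 223 characters left out ...]
ail_grip 0.2 [388. 241.] [ 0.412 -0.166  0.118]
bail_hinge 0.98 [312. 238.] [ 0.583 -0.025  0.124]
side campos [ 0.38167005 -1.35886941  0.70308344]
divider 0.55 [300. 237.] [0.46  0.259 0.01 ]
lower_basket 0.77 [325. 311.] [ 0.503 -0.307  0.03 ]
basket 0.92 [348. 245.] [ 0.604 -0.02   0.1  ]
stand 0.97 [347. 272.] [ 0.604 -0.044  0.01 ]
pen 0.53 [366. 238.] [0.722 0.244 0.01 ]
pen 0.46 [314. 248.] [0.507 0.151 0.01 ]
driver 0.56 [343. 288.] [ 0.574 -0.15   0.01 ]
cutters 0.95 [297. 366.] [ 0.418 -0.508  0.01 ]
cutters 0.25 [324. 315.] [ 0.503 -0.296  0.01 ]
reel 0.53 [367. 241.] [0.718 0.207 0.01 ]
meter 0.85 [281. 216.] [0.389 0.498 0.01 ]
bail_hinge 0.71 [345. 243.] [ 0.587 -0.061  0.124]
```

View pics/scene0.png

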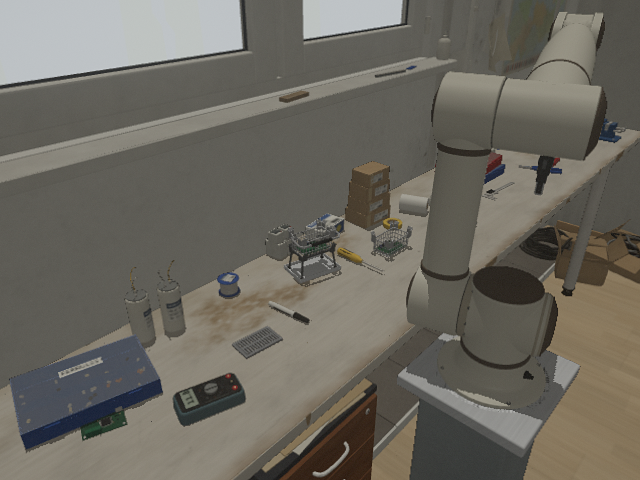

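View pics/side0.png

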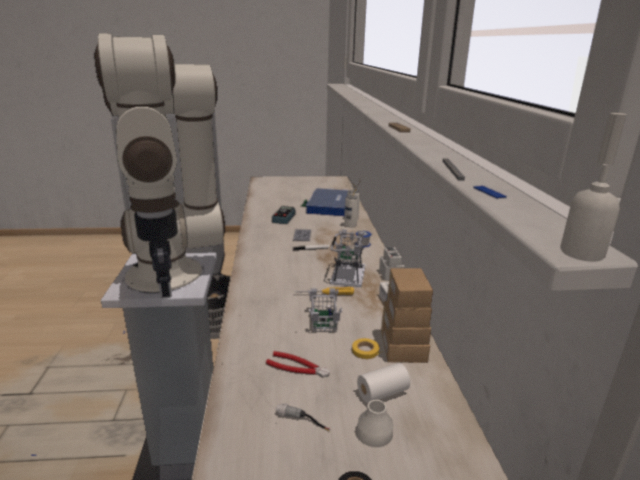

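The scene picture shows the divider at pixel (257,342), pen (290,312), stand with basket (311,255), driver (360,260) and lower basket (391,242). The side picture agrees: lower basket (323,312), stand (347,260), divider (302,236).

```bash
cat >> h.py <<'E'
def down(yaw=90,tilt=0):
    # tool x at world angle yaw; tool y 90 deg clockwise of it, z down; tilt>0: approach leans toward +tool y
    a=np.radians(yaw); x=np.array([np.cos(a),np.sin(a),0]); z=np.array([0,0,-1.]); y=np.cross(z,x)
    return Ro.from_matrix(np.c_[x,y,z])*Ro.from_euler('x',-tilt,degrees=True)
def go(p,Rt,p0=None,R0=None):
    s=telemetry.observe(); p0=np.array(s['ee_pos']) if p0 is None else np.array(p0); R0=rq(s['orientation']) if R0 is None else R0
    off=R0.inv().apply(np.array(p)-p0); rv=(R0.inv()*Rt).as_rotvec()
    print('offset',(off/.4).round(4).tolist(),'rot',(rv/(np.pi/4)).round(4).tolist(),'mm',round(np.linalg.norm(off)*1e3),'deg',round(np.degrees(np.linalg.norm(rv)),1))
E
python3 - <<'E'
from h import *
d,R,t=cam('wrist'); print(np.array(d['hand_eye']).round(3),np.array(d['intrinsics']).round(1))
go([.45,-.305,.3],down(90))
E
```

```text
[[-0.001 -0.949 -0.316  0.081]
 [ 1.    -0.001 -0.     0.001]
 [ 0.    -0.316  0.949 -0.142]
 [ 0.     0.     0.     1.   ]] [[334.3   0.  317.4]
 [  0.  334.3 236.2]
 [  0.    0.    1. ]]
offset [0.881, -0.3402, -0.1718] rot [-0.0, -0.0, -1.6565] mm 384 deg 74.5
```

Request:
arm_command(
  offset=[
    [0.4,-0.15,-0.05],
    [0.88,-0.34,-0.17],
    [0.88,-0.34,-0.17],
    [0.88,-0.34,-0.17],
    [0.88,-0.34,-0.17],
  ],
  delta_rot=[
    [0,0,-0.25],
    [0,0,-0.5],
    [0,0,-0.75],
    [0,0,-0.98],
    [0,0,-0.98],
  ],
)

```text
time_s: 1.88
ee_pos: [0.395, -0.3455, 0.2864]
orientation: [0.0, 0.867, 0.498, 0.0]
wrist_force: [-0.0, -1.9, -0.4]
width: 0.0852
finger_force: 0.0
```

Run:
```python
from h import *
go([.49,-.26,.25],down(90))
```

```text
offset [0.3042, 0.0974, 0.0911] rot [0.0007, 0.0004, -0.6726] mm 133 deg 30.3
```

Request:
arm_command(
  offset=[
    [0.29,0.08,0.08],
    [0.29,0.08,0.08],
    [0.29,0.08,0.08],
    [0.29,0.08,0.08],
  ],
  delta_rot=[
    [0,0,-0.23],
    [0,0,-0.46],
    [0,0,-0.65],
    [0,0,-0.65],
  ],
)

```text
time_s: 2.38
ee_pos: [0.4803, -0.2625, 0.2536]
orientation: [-0.0, 0.714, 0.7, -0.0]
wrist_force: [-0.0, 0.4, -0.4]
width: 0.0854
finger_force: 0.0
```

Run:
```python
from h import *
s=telemetry.observe();print(s['ee_pos'],s['joint_positions'].round(2),s['dq'].round(3))
d,R,t=cam('wrist'); save('w1.png',d['image']); np.savez('w1.npz',im=d['image'],R=R,t=t,K=d['intrinsics'],D=d['dist_coeffs'])
go([.585,.02,.32],down(90)); print('then'); go([.465,.34,.25],down(90),[.585,.02,.32],down(90))
```

```text
[ 0.48031631 -0.26251345  0.25364806] [-0.5   0.09  0.22  1.7  -0.    1.09] [-0.03  -0.01   0.004  0.001 -0.002  0.08 ]
offset [0.7138, 0.2456, -0.1652] rot [-0.0, 0.0002, -0.0303] mm 309 deg 1.4
then
offset [0.8, -0.3, 0.175] rot [0.0, 0.0, 0.0] mm 349 deg 0.0
```

View pics/w1.png

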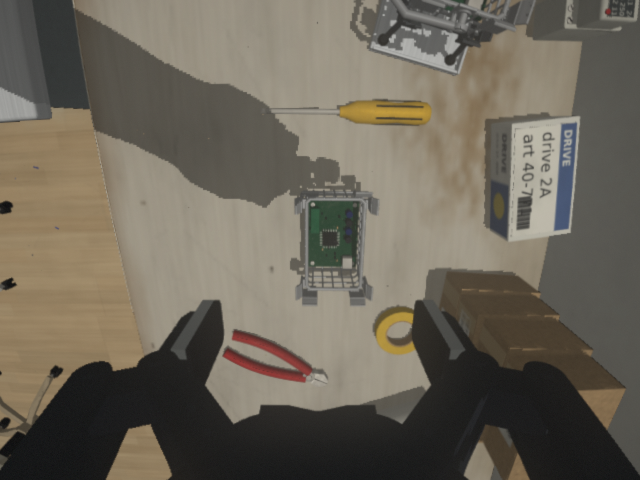

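The wrist picture shows the lower basket upright at (335,245), slightly rotated, with rim corners around (300,195), (368,198), (372,292), (300,292). The driver is at (350,112) and the stand at top right.

Request:
arm_command(
  offset=[
    [0.1,0.05,-0.15],
    [0.25,0.1,-0.16],
    [0.4,0.18,-0.16],
    [0.55,0.24,-0.16],
    [0.71,0.24,-0.16],
  ],
  delta_rot=[
    [0,0,-0.03],
    [0,0,-0.03],
    [0,0,-0.03],
    [0,0,-0.03],
    [0,0,-0.03],
  ],
)

```text
time_s: 3.05
ee_pos: [0.581, 0.0024, 0.3175]
orientation: [0.0, 0.708, 0.706, 0.0]
wrist_force: [-0.4, -0.8, -0.3]
width: 0.0856
finger_force: 0.0
```

Run:
```python
from h import *
s=telemetry.observe();print(s['ee_pos'],s['dq'].round(3))
d,R,t=cam('wrist'); save('w2.png',d['image']); np.savez('w2.npz',im=d['image'],R=R,t=t,K=d['intrinsics'],D=d['dist_coeffs'])
go([.465,.33,.25],down(90))
```

```text
[0.58103217 0.00243913 0.31745221] [0.867 0.052 0.069 0.016 0.001 0.856]
offset [0.8025, -0.2884, 0.1709] rot [-0.0001, -0.0035, 0.0019] mm 348 deg 0.2
```

View pics/w2.png

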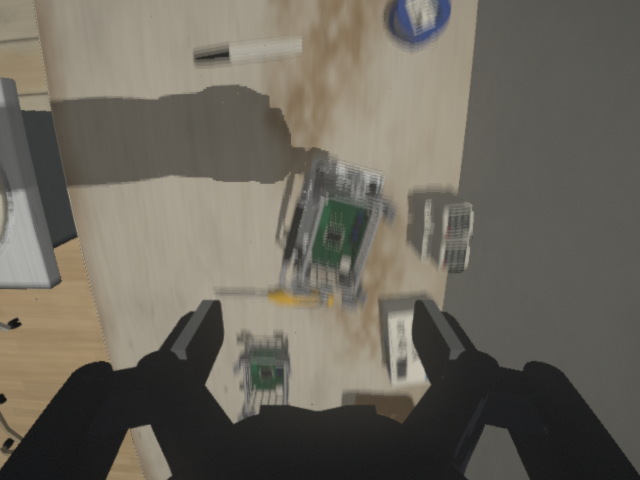

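The stand and basket at (335,235) are yawed by about 15° and the picture is motion-blurred, so I'll look again later. Next is the divider.

Request:
arm_command(
  offset=[
    [0.15,-0.05,0.02],
    [0.3,-0.1,0.05],
    [0.45,-0.16,0.08],
    [0.6,-0.22,0.12],
    [0.74,-0.28,0.16],
  ],
  delta_rot=[
    [0,0,0],
    [0,0,0],
    [0,0,0],
    [0,0,0],
    [0,0,0],
  ],
)

```text
time_s: 3.72
ee_pos: [0.4711, 0.2884, 0.2568]
orientation: [0.0, 0.708, 0.706, 0.001]
wrist_force: [1.5, -0.1, -0.2]
width: 0.0852
finger_force: 0.0
```

Request:
arm_command(
  offset=[
    [0,0,0],
    [0,0,0],
  ],
  delta_rot=[
    [0,0,0],
    [0,0,0],
  ],
)

```text
time_s: 3.98
ee_pos: [0.4718, 0.2871, 0.2571]
orientation: [0.0, 0.707, 0.707, 0.0]
wrist_force: [0.5, 0.6, -0.1]
width: 0.0861
finger_force: 0.0
```

```bash
cat > fitdiv.py <<'E'
from h import *
import sys
s=telemetry.observe();print(s['ee_pos'],s['dq'].round(3))
d,R,t=cam('wrist'); save(sys.argv[1],d['image'])
m=finder.silhouettes('divider',d)[0]; print(m['p'],np.array(m['centre'])*[640,480])
c=max(cv2.findContours(m['pixels'].astype(np.uint8),cv2.RETR_EXTERNAL,cv2.CHAIN_APPROX_NONE)[0],key=cv2.contourArea)
P=plane(d,R,t,c.reshape(-1,2),.006)[:,:2]
print(np.array(cv2.minAreaRect((P*1000).astype(np.float32))[0]),cv2.minAreaRect((P*1000).astype(np.float32))[1:])
E
python3 fitdiv.py w3.png
```

```text
[0.47180118 0.28708753 0.25709022] [-0.026 -0.003  0.008  0.001  0.    -0.011]
0.92 [315.584 185.808]
[470.79949951 299.64840698] ((110.11004638671875, 65.68290710449219), 82.92507934570312)
```

View pics/w3.png

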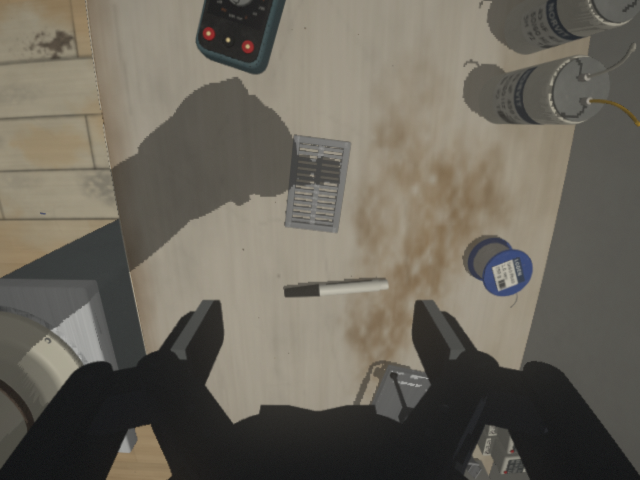

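The wrist picture shows the divider whole at about (318,184), and the mask fit gives 110.1 x 65.7 mm at (0.4708, 0.2996), long axis 82.9°. I'll descend on it.

Run:
```python
from h import *
go([.4708,.2996,.035],down(82.9))
```

```text
offset [0.0326, -0.0044, 0.5557] rot [0.0013, -0.0006, 0.1571] mm 223 deg 7.1
```

Request:
arm_command(
  offset=[
    [0.033,-0.004,0.15],
    [0.033,-0.004,0.3],
    [0.033,-0.004,0.43],
    [0.033,-0.004,0.54],
    [0.033,-0.004,0.545],
  ],
  delta_rot=[
    [0,0,0.157],
    [0,0,0.157],
    [0,0,0.157],
    [0,0,0.157],
    [0,0,0.157],
  ],
  jaw=0.9,
  squeeze=25,
)

```text
time_s: 4.7
ee_pos: [0.4689, 0.2986, 0.036]
orientation: [-0.0, 0.749, 0.662, -0.003]
wrist_force: [-0.0, 0.5, -0.1]
width: 0.0768
finger_force: 0.0
```

Run:
```python
from h import *
d,R,t=cam('wrist'); save('w4.png',d['image'][100:,80:560])
go([.4708,.2996,.012],down(82.9))
# predicted pixels of fingertip if at TCP and 10mm back
s=telemetry.observe(); Rm=rq(s['orientation'])
for b in (0,.01): print(proj(d,R,t,[np.array(s['ee_pos'])+Rm.apply([0,y,-b]) for y in (-.038,.038)]).round())
```

```text
offset [0.0004, 0.0021, 0.0658] rot [-0.0018, 0.0015, 0.0013] mm 26 deg 0.1
[[239. 302.]
 [399. 302.]]
[[234. 314.]
 [404. 314.]]
```

View pics/w4.png

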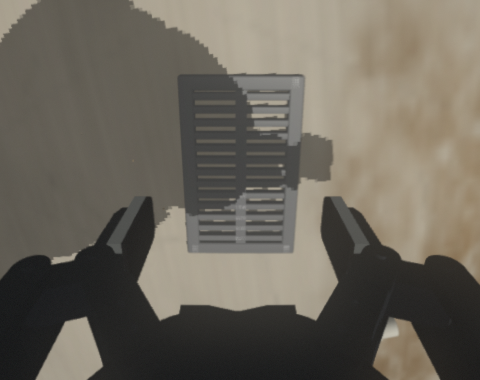

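The crop shows the divider centred between the pads, whose tips are at crop (152,198) and (325,198). By projection they sit about 10 mm behind the nominal TCP at this opening, so the TCP has to go to about -5 mm.

Request:
arm_command(
  offset=[
    [0,0.003,0.06],
    [0,0.003,0.095],
    [0,0.003,0.1025],
    [0,0.003,0.1025],
  ],
  delta_rot=[
    [0,0,0],
    [0,0,0],
    [0,0,0],
    [0,0,0],
  ],
)

```text
time_s: 5.25
ee_pos: [0.4715, 0.301, -0.0015]
orientation: [0.0, 0.748, 0.663, 0.0]
wrist_force: [0.3, -0.7, -0.1]
width: 0.0768
finger_force: 0.0
```

Request:
arm_command(
  offset=[
    [0,0,0],
    [0,0,0],
    [0,0,0],
    [0,0,0],
  ],
  delta_rot=[
    [0,0,0],
    [0,0,0],
    [0,0,0],
    [0,0,0],
  ],
  jaw=0.7,
)

```text
time_s: 5.75
ee_pos: [0.4715, 0.3011, -0.0008]
orientation: [0.0, 0.748, 0.663, 0.001]
wrist_force: [-1.7, -1.4, 6.5]
width: 0.064
finger_force: 25.9
```

Request:
arm_command(
  offset=[
    [0,0,-0.01],
    [0,0,-0.05],
    [0,0,-0.15],
    [0,0,-0.3],
    [0,0,-0.45],
  ],
  delta_rot=[
    [0,0,0],
    [0,0,0],
    [0,0,0],
    [0,0,0],
    [0,0,0],
  ],
  jaw=0.5,
)

```text
time_s: 6.38
ee_pos: [0.4707, 0.3006, 0.1805]
orientation: [0.0, 0.748, 0.663, 0.0]
wrist_force: [1.0, 0.9, -0.8]
width: 0.0631
finger_force: 27.8
```

Request:
arm_command(
  offset=[
    [0,0,-0.15],
    [0,0,-0.2],
    [0,0,-0.25],
    [0,0,-0.25],
  ],
  delta_rot=[
    [0,0,0],
    [0,0,0],
    [0,0,0],
    [0,0,0],
  ],
)

```text
time_s: 6.88
ee_pos: [0.4713, 0.301, 0.2799]
orientation: [0.0, 0.748, 0.663, 0.002]
wrist_force: [0.0, -0.3, -1.9]
width: 0.0629
finger_force: 27.8
```

Run:
```python
from h import *
s=telemetry.observe(); print(s['ee_pos'],s['width'],s['finger_force'],s['wrist_force'])
d,R,t=cam('wrist'); save('w5.png',d['image'])
m=finder.silhouettes('divider',d); 
for q in m: print(q['p'],np.array(q['centre'])*[640,480])
c=max(cv2.findContours(m[0]['pixels'].astype(np.uint8),cv2.RETR_EXTERNAL,cv2.CHAIN_APPROX_NONE)[0],key=cv2.contourArea).reshape(-1,2)
# plate in tool frame: intersect with plane z_tool = -.003
Rm=rq(s['orientation'])
for zt in (0,-.006,-.012):
    W=plane(d,R,t,c,s['ee_pos'][2]-zt); T=Rm.inv().apply(W-s['ee_pos'])[:,:2]
    r=cv2.minAreaRect((T*1000).astype(np.float32)); print(zt,r)
go([.585,.0,.32],down(82.9)); go([.503,-.25,.25],down(90),[.585,.0,.32],down(82.9))
```

```text
[0.4713145  0.30100831 0.2798877 ] 0.06287581129740169 27.825341820716858 [ 0.00765052 -0.26739007 -1.89374384]
0.89 [318.592 296.016]
0.53 [460.416 435.984]
0 ((-4.414951324462891, 0.5324897766113281), (68.94141387939453, 115.336181640625), 89.97635650634766)
-0.006 ((-0.8209915161132812, 0.5178031921386719), (66.02387237548828, 110.45524597167969), 89.97634887695312)
-0.012 ((2.7729415893554688, 0.50311279296875), (63.10633850097656, 105.5743408203125), 89.97635650634766)
offset [-0.7122, 0.3735, -0.1064] rot [0.0, -0.0, 0.0043] mm 324 deg 0.2
offset [-0.6455, -0.1262, 0.175] rot [0.0, 0.0, -0.1578] mm 272 deg 7.1
```

View pics/w5.png

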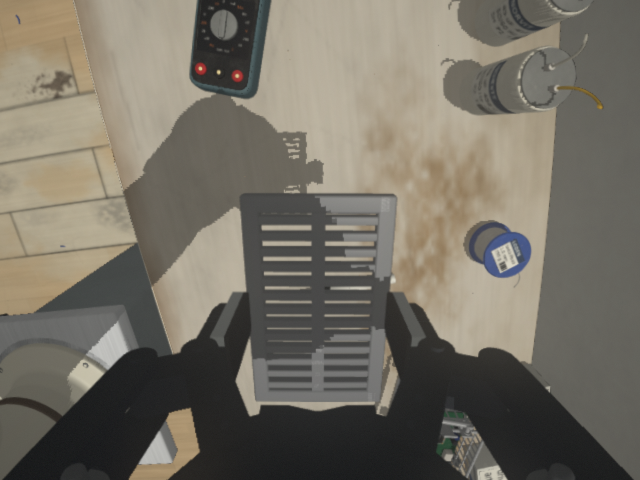

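The divider is held level, centred within 1 mm and with its underside at TCP level. I'll carry it high over to the lower basket and offset the tool so the basket shows above the plate.

Request:
arm_command(
  offset=[
    [-0.1,0.02,-0.02],
    [-0.25,0.05,-0.05],
    [-0.4,0.08,-0.05],
    [-0.55,0.11,-0.05],
    [-0.7,0.14,-0.05],
  ],
  delta_rot=[
    [0,0,0],
    [0,0,0],
    [0,0,0],
    [0,0,0],
    [0,0,0],
  ],
)

```text
time_s: 7.6
ee_pos: [0.4924, 0.0142, 0.2966]
orientation: [-0.0, 0.748, 0.663, -0.0]
wrist_force: [1.2, -0.2, -1.2]
width: 0.063
finger_force: 27.8
```

Request:
arm_command(
  offset=[
    [-0.15,0.03,0],
    [-0.3,0.05,0],
    [-0.45,0.08,0],
    [-0.6,0.1,0],
    [-0.75,0.12,0],
  ],
  delta_rot=[
    [0,0,-0.03],
    [0,0,-0.07],
    [0,0,-0.1],
    [0,0,-0.13],
    [0,0,-0.16],
  ],
)

```text
time_s: 8.22
ee_pos: [0.5039, -0.2894, 0.2965]
orientation: [-0.001, 0.705, 0.709, -0.0]
wrist_force: [1.2, 0.6, -0.7]
width: 0.0631
finger_force: 27.8
```

Run:
```python
from h import *
go([.505,-.37,.27],down(90))
```

```text
offset [-0.2016, 0.0016, 0.0661] rot [-0.0014, -0.001, 0.0074] mm 85 deg 0.3
```

Request:
arm_command(
  offset=[
    [-0.1,0,0.03],
    [-0.18,0,0.066],
    [-0.18,0,0.066],
    [-0.18,0,0.066],
    [-0.18,0,0.066],
  ],
  delta_rot=[
    [0,0,0.007],
    [0,0,0.007],
    [0,0,0.007],
    [0,0,0.007],
    [0,0,0.007],
  ],
)

```text
time_s: 8.85
ee_pos: [0.5051, -0.3586, 0.2719]
orientation: [0.0, 0.707, 0.707, 0.0]
wrist_force: [-0.4, 0.6, -0.9]
width: 0.0633
finger_force: 27.8
```

```bash
cat > fitlb.py <<'E'
from h import *
from scipy.optimize import least_squares
def box_pts(x,y,a,z0=0.):
    c,s=np.cos(a),np.sin(a); pts=[]
    # silhouette: hull of body, and ears, approximated separately -> union by fillPoly
    def T(P): P=np.array(P,float); return np.c_[x+c*P[:,0]-s*P[:,1], y+s*P[:,0]+c*P[:,1], P[:,2]+z0]
    polys=[T([(i*.033,j*.055,k) for i in(-1,1) for j in(-1,1) for k in(0,.05)])]
    for i in(-1,1):
        for j in(-1,1):
            polys.append(T([(i*.0355,j*(.0575-u),k) for u in(0,.017) for k in(.04,.06)]+[(i*.040,j*(.0575-u),.068) for u in (0,.017)]))
            polys.append(T([(i*(.0355-u),j*.0575,k) for u in(0,.017) for k in(.04,.06)]+[(i*(.0355-u),j*.062,.068) for u in(0,.017)]))
    return polys
def mask(d,R,t,polys):
    m=np.zeros((480,640),np.uint8)
    for P in polys:
        h=cv2.convexHull(proj(d,R,t,P).astype(np.float32)); cv2.fillConvexPoly(m,(h*16).round().astype(np.int32),1,shift=4)
    return m
E
python3 - <<'E'
from fitlb import *
s=telemetry.observe(); print(s['ee_pos'],s['dq'].round(3))
d,R,t=cam('wrist'); save('w6.png',d['image'])
for n in ['lower_basket']:
    for q in finder.silhouettes(n,d)[:2]: print(n,q['p'],np.array(q['centre'])*[640,480],q['pixels'].sum())
big=cv2.resize(d['image'][20:200,220:430],None,fx=2.8,fy=2.8,interpolation=cv2.INTER_CUBIC)
save('w6c.png',big); np.savez('w6.npz',R=R,t=t)
E
```

```text
[ 0.50511849 -0.35856105  0.27186158] [ 0.004 -0.001  0.003 -0.001 -0.003 -0.002]
lower_basket 0.57 [307.52  137.088] 6054
```

View pics/w6c.png

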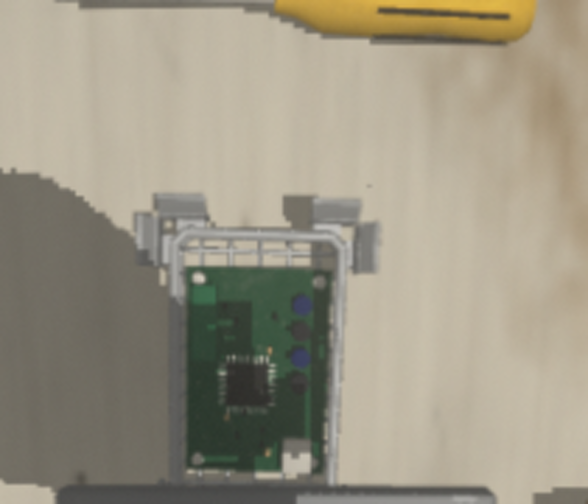

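The crop shows the lower basket with its back rim at crop row 229, side walls at columns 172 and 348, and the near end hidden by the plate. I'll convert these and cross-check with the w1 picture.

Run:
```python
from fitlb import *
d,R,t=cam('wrist')
P=np.array([[171,245],[172,475],[348,245],[335,475],[190,228],[335,229]])/2.8+[220,20]
W=plane(d,R,t,P,.05)[:,:2]*1e3; print(W.round(1))
im=cv2.cvtColor(d['image'],cv2.COLOR_RGB2BGR)
z=np.load('w1.npz'); d1=dict(intrinsics=z['K'],dist_coeffs=z['D'])
big=cv2.resize(z['im'][175:315,270:400],None,fx=4,fy=4,interpolation=cv2.INTER_CUBIC)
# overlay candidate model
x,y=(W[0]+W[1]+W[2]+W[3])[:1]/4000,0
a0=np.arctan2(W[2,1]-W[0,1],W[2,0]-W[0,0])
mid=(W[4]+W[5])/2; a=(np.arctan2(W[5,1]-W[4,1],W[5,0]-W[4,0])); print('ang end',np.degrees(a))
print('sides',[np.degrees(np.arctan2(-(W[i,0]-W[j,0]),W[i,1]-W[j,1])) for i,j in((0,1),(2,3))])
```

```text
[[ 468.2 -260.5]
 [ 466.  -345.7]
 [ 533.  -260.6]
 [ 529.9 -345.8]
 [ 475.3 -254.7]
 [ 528.2 -255. ]]
ang end -0.3923380466293736
sides [np.float64(-1.4945143332125814), np.float64(-2.109195231907311)]
```

Request:
arm_command(
  offset=[
    [-0.15,0,-0.05],
    [-0.17,0,-0.05],
    [-0.17,0,-0.05],
    [-0.17,0,-0.05],
  ],
  delta_rot=[
    [0,0,0],
    [0,0,0],
    [0,0,0],
    [0,0,0],
  ],
)

```text
time_s: 9.5
ee_pos: [0.505, -0.4265, 0.2914]
orientation: [0.0, 0.707, 0.707, 0.0]
wrist_force: [-0.2, 0.8, -0.3]
width: 0.0633
finger_force: 28.0
```

```bash
cat >> fitlb.py <<'E'
def fit(d,R,t,m,x0,z0=0.,polyf=box_pts):
    from scipy.optimize import minimize
    M=m.astype(np.float32)
    def cost(v):
        k=mask(d,R,t,polyf(v[0]/1e3,v[1]/1e3,np.radians(v[2]),z0)); return np.abs(cv2.GaussianBlur(k.astype(np.float32),(5,5),1.2)-cv2.GaussianBlur(M,(5,5),1.2)).sum()
    r=minimize(cost,x0,method='Nelder-Mead',options=dict(initial_simplex=np.array(x0)+np.array([[0,0,0],[5,0,0],[0,5,0],[0,0,5]])))
    return r.x.round(2),r.fun/M.sum()
E
python3 - <<'E'
from fitlb import *
s=telemetry.observe(); print(s['ee_pos'],s['dq'].round(3))
d,R,t=cam('wrist'); save('w7.png',d['image']); np.savez('w7.npz',im=d['image'],R=R,t=t,K=d['intrinsics'],D=d['dist_coeffs'])
m=finder.silhouettes('lower_basket',d)[0]; print(m['p'],np.array(m['centre'])*[640,480])
f,c=fit(d,R,t,m['pixels'],[499,-309,-1.5]); print(f,c); f2,c2=fit(d,R,t,m['pixels'],[505,-303,-4]); print(f2,c2)
for n in('w7','w1'):
    z=np.load(n+'.npz'); dd=dict(intrinsics=z['K'],dist_coeffs=z['D']); im=z['im'].copy()
    x,y,a=f[0]/1e3,f[1]/1e3,np.radians(f[2]); co,si=np.cos(a),np.sin(a)
    q=proj(dd,z['R'],z['t'],[[x+co*i*.033-si*j*.055,y+si*i*.033+co*j*.055,.05] for i,j in((-1,-1),(1,-1),(1,1),(-1,1))])
    lo=q.min(0).astype(int)-15; hi=q.max(0).astype(int)+15
    b=cv2.resize(im[lo[1]:hi[1],lo[0]:hi[0]],None,fx=3.5,fy=3.5,interpolation=cv2.INTER_CUBIC)
    cv2.polylines(b,[((q-lo)*3.5).astype(np.int32)],True,(255,0,0),1); globals()[n]=b
h=max(w7.shape[0],w1.shape[0]); save('ov.png',np.hstack([cv2.copyMakeBorder(b,0,h-b.shape[0],0,0,0) for b in (w7,w1)]))
E
```

```text
[ 0.50501536 -0.42652561  0.29143267] [ 0.004 -0.009 -0.003 -0.003 -0.002 -0.002]
0.85 [309.824  85.2  ]
[ 498.11 -309.05   -1.77] 0.13221182436026624
[ 498.07 -309.04   -1.96] 0.1328957882103915
```

View pics/ov.png

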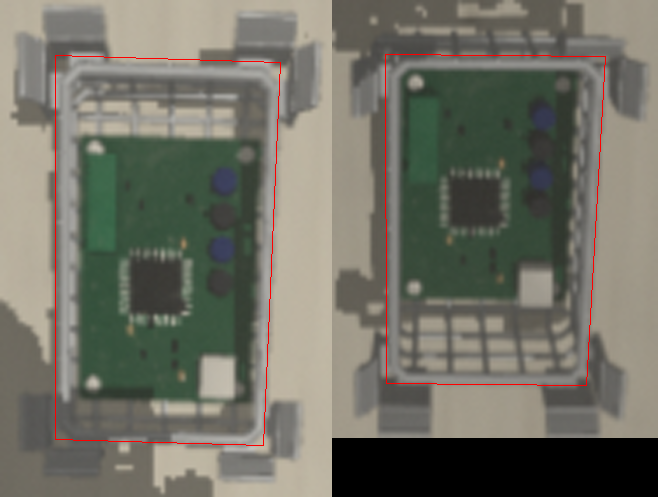

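The overlay shows the fitted rim rectangle on the real rim to within about 1 mm in both views. That gives a lower basket centre near (0.4984, -0.3094), yaw -1.6°.

Run:
```python
from h import *
go([.4979,-.3086,.12],down(88.3))
```

```text
offset [0.2947, -0.0177, 0.429] rot [0.0004, 0.0002, 0.0387] mm 208 deg 1.7
```

Request:
arm_command(
  offset=[
    [0.12,-0.007,0.08],
    [0.24,-0.015,0.16],
    [0.295,-0.018,0.28],
    [0.295,-0.018,0.4],
    [0.295,-0.018,0.43],
  ],
  delta_rot=[
    [0,0,0.039],
    [0,0,0.039],
    [0,0,0.039],
    [0,0,0.039],
    [0,0,0.039],
  ],
)

```text
time_s: 10.22
ee_pos: [0.4964, -0.3077, 0.1167]
orientation: [-0.002, 0.718, 0.697, -0.0]
wrist_force: [1.6, -0.6, -0.0]
width: 0.063
finger_force: 28.0
```

Request:
arm_command(
  offset=[
    [0,0,0],
    [0,0,0],
  ],
  delta_rot=[
    [0,0,0],
    [0,0,0],
  ],
)

```text
time_s: 10.48
ee_pos: [0.4986, -0.3102, 0.1215]
orientation: [0.001, 0.718, 0.696, 0.0]
wrist_force: [-0.5, 0.8, -0.9]
width: 0.063
finger_force: 28.1
```

Run:
```python
from h import *
go([.4979,-.3086,.075],down(88.3)); print(telemetry.observe()['ee_pos'],telemetry.observe()['wrist_force'])
```

```text
offset [0.0041, -0.0021, 0.1162] rot [0.0033, 0.0019, -0.002] mm 47 deg 0.2
[ 0.49856845 -0.31019703  0.12147353] [-0.51848285  0.80641838 -0.85784058]
```

Request:
arm_command(
  offset=[
    [0.004,-0.002,0.06],
    [0.004,-0.002,0.11],
    [0.004,-0.002,0.14],
    [0.004,-0.002,0.16],
    [0.004,-0.002,0.16],
  ],
  delta_rot=[
    [0,0,0],
    [0,0,0],
    [0,0,0],
    [0,0,0],
    [0,0,0],
  ],
)

```text
time_s: 11.1
ee_pos: [0.497, -0.308, 0.0553]
orientation: [0.0, 0.718, 0.696, -0.0]
wrist_force: [0.3, -0.2, -0.6]
width: 0.0632
finger_force: 28.0
```

Request:
arm_command(
  offset=[
    [0,0,0],
    [0,0,0.005],
    [0,0,0.01],
    [0,0,0.01],
  ],
  delta_rot=[
    [0,0,0],
    [0,0,0],
    [0,0,0],
    [0,0,0],
  ],
)

```text
time_s: 11.6
ee_pos: [0.4969, -0.3078, 0.051]
orientation: [-0.0, 0.718, 0.696, -0.0]
wrist_force: [-0.0, -1.0, -1.1]
width: 0.0631
finger_force: 28.0
```

Run:
```python
from h import *
go([.4979,-.3086,.052],down(88.3)); print(telemetry.observe()['ee_pos'],telemetry.observe()['wrist_force'])
```

```text
offset [-0.0019, 0.0027, -0.0026] rot [-0.0004, -0.0002, -0.0017] mm 2 deg 0.1
[ 0.49685668 -0.30781079  0.05097265] [-0.02321539 -0.95915011 -1.06365465]
```

Request:
arm_command(
  offset=[
    [-0.002,0.002,0],
    [-0.002,0.002,0.003],
    [-0.002,0.002,0.005],
    [-0.002,0.002,0.005],
  ],
  delta_rot=[
    [0,0,0],
    [0,0,0],
    [0,0,0],
    [0,0,0],
  ],
)

```text
time_s: 12.1
ee_pos: [0.4978, -0.3088, 0.0494]
orientation: [0.0, 0.718, 0.696, 0.0]
wrist_force: [-0.1, -0.2, 1.6]
width: 0.0627
finger_force: 29.5
```

Contact is starting, so I'll open.

Request:
arm_command(
  offset=[
    [0,0,0],
    [0,0,0],
    [0,0,0],
    [0,0,-0.05],
    [0,0,-0.15],
  ],
  delta_rot=[
    [0,0,0],
    [0,0,0],
    [0,0,0],
    [0,0,0],
    [0,0,0],
  ],
  jaw=0.9,
)

```text
time_s: 12.72
ee_pos: [0.4968, -0.3081, 0.1081]
orientation: [-0.002, 0.718, 0.696, -0.0]
wrist_force: [1.0, -0.3, 0.5]
width: 0.0766
finger_force: 0.0
```

Run:
```python
from h import *
print(telemetry.observe()['ee_pos'])
go([.49,-.33,.27],down(90))
```

```text
[ 0.49682056 -0.30813939  0.10812354]
offset [-0.0545, -0.0166, -0.4047] rot [-0.0038, -0.0023, -0.0394] mm 163 deg 1.8
```

Request:
arm_command(
  offset=[
    [0,0,-0.12],
    [0.05,0,-0.25],
    [0.15,0.03,-0.4],
    [0.3,0.07,-0.5],
    [0.43,0.1,-0.5],
  ],
  delta_rot=[
    [0,0,0],
    [0,0,0],
    [0,0,0],
    [0,0,0],
    [0,0,0],
  ],
)

```text
time_s: 13.35
ee_pos: [0.5413, -0.146, 0.3102]
orientation: [0.002, 0.719, 0.695, 0.001]
wrist_force: [1.1, -1.3, -0.4]
width: 0.077
finger_force: 0.0
```

Request:
arm_command(
  offset=[
    [0.05,0.02,0],
    [0.07,0.04,0],
    [0.07,0.04,0],
    [0.07,0.04,0],
  ],
  delta_rot=[
    [0,0,-0.04],
    [0,0,-0.04],
    [0,0,-0.04],
    [0,0,-0.04],
  ],
  jaw=1.0,
)

```text
time_s: 13.85
ee_pos: [0.5573, -0.1203, 0.3072]
orientation: [-0.0, 0.707, 0.707, -0.0]
wrist_force: [-0.2, -0.3, -0.8]
width: 0.0855
finger_force: 0.0
```

Run:
```python
from fitlb import *
s=telemetry.observe(); print(s['ee_pos'],s['dq'].round(3))
d,R,t=cam('wrist'); save('w8.png',d['image']); np.savez('w8.npz',im=d['image'],R=R,t=t,K=d['intrinsics'],D=d['dist_coeffs'])
for n,z in [('lower_basket',.05),('divider',.056),('basket',.12),('stand',.01),('bail_grip',.1175),('bail_hinge',.124)]:
    for q in finder.spot_in(n,d)[:1]: p=np.array(q['centre'])*[640,480]; print(n,round(q['p'],2),p.round(),plane(d,R,t,p,z).round(4))
m=finder.silhouettes('basket',d)[0]['pixels']; np.save('mb.npy',m); print(m.sum())
m=finder.silhouettes('divider',d)[0]; print(m['p'])
c=max(cv2.findContours(m['pixels'].astype(np.uint8),cv2.RETR_EXTERNAL,cv2.CHAIN_APPROX_NONE)[0],key=cv2.contourArea)
print(cv2.minAreaRect((plane(d,R,t,c.reshape(-1,2),.056)[:,:2]*1000).astype(np.float32)))
```

```text
[ 0.5572527  -0.12030304  0.30723733] [-0.004 -0.003 -0.002  0.001  0.001  0.   ]
lower_basket 0.93 [275. 294.] [[ 0.5002 -0.2547  0.05  ]]
divider 0.59 [273. 331.] [[ 0.4964 -0.3079  0.056 ]]
basket 0.66 [364. 124.] [[ 0.601  -0.0388  0.12  ]]
stand 0.61 [334. 111.] [[ 0.5776 -0.0222  0.01  ]]
bail_grip 0.73 [320. 112.] [[ 0.5597 -0.0274  0.1175]]
bail_hinge 0.89 [364. 127.] [[ 0.601  -0.0416  0.124 ]]
12304
0.81
((498.10418701171875, -307.4469299316406), (111.70045471191406, 67.07205200195312), 88.6822738647461)
```

View pics/w8.png

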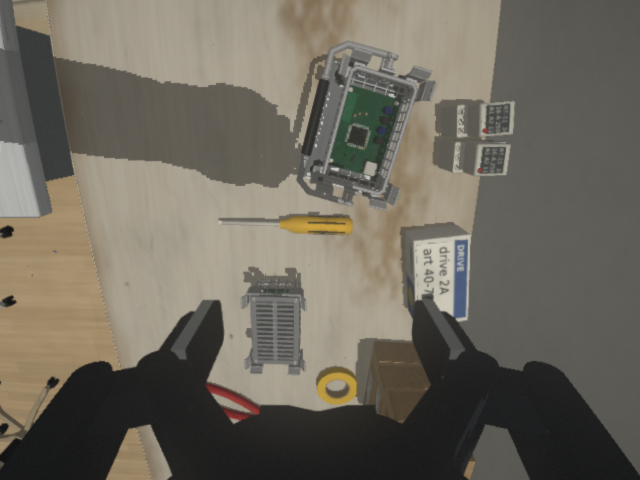

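The picture shows the divider seated between the ears at (275,332); its mask centre (0.498, -0.307) matches the basket. The upper basket at (360,125) has its black sleeve running from about (325,80) to (305,153). I'll segment the sleeve numerically.

```bash
cat > sleeve.py <<'E'
from fitlb import *
z=np.load('w8.npz'); d=dict(intrinsics=z['K'],dist_coeffs=z['D']); R,t,im=z['R'],z['t'],z['im']
g=im.max(2).astype(int); m=np.zeros((480,640),np.uint8); m[65:165,290:340]=(g[65:165,290:340]<60)
n,l,st,ce=cv2.connectedComponentsWithStats(m); k=1+np.argmax(st[1:,4]); print(st[k],ce[k])
ys,xs=np.where(l==k); P=plane(d,R,t,np.c_[xs,ys],.1175)[:,:2]*1e3
print('sleeve',cv2.minAreaRect(P.astype(np.float32)))
# rim edge gradient refinement: model of basket body top incl ears at z0=.07
mb=np.load('mb.npy')
def polys(x,y,a,z0):
    P=box_pts(x,y,a,z0); c,s=np.cos(a),np.sin(a)
    T=lambda Q:np.array([[x+c*q[0]-s*q[1],y+s*q[0]+c*q[1],q[2]+z0] for q in Q])
    return P
print('fit',fit(d,R,t,mb,[601,-41,-15],.07,polys))
E
python3 sleeve.py
```

```text
[302  79  27  76 661] [315.09077156 115.80484115]
sleeve ((554.7650756835938, -33.104366302490234), (69.2097396850586, 8.949385643005371), 74.52255249023438)
fit (array([605.07, -46.52, -15.16]), np.float64(0.29442537900530313))
```

Sleeve centre is (0.5548, -0.0331), axis 74.5°, length 69 mm, so the basket yaw is -15.5° and its centre about (0.6055, -0.047); an independent silhouette fit agrees. I'll approach the bail tilted 45° from outside.

```bash
cat >> h.py <<'E'
G=np.array([.5548,-.0331,.1175]); U=np.array([.9636,-.2672,0]); YAW=74.5
def zt(t): return np.sin(np.radians(t))*U-np.array([0,0,np.cos(np.radians(t))])
E
python3 - <<'E'
from h import *
pre=G-.08*zt(45); print(pre)
go(pre+[-.03,0,.1],down(YAW,45))
E
```

```text
[ 0.50029055 -0.01798489  0.17406854]
offset [0.2538, -0.2178, 0.0839] rot [-0.9938, -0.1353, 0.3266] mm 138 deg 47.5
```

Request:
arm_command(
  offset=[
    [0.05,-0.06,0.0],
    [0.1,-0.12,0.02],
    [0.18,-0.18,0.05],
    [0.25,-0.218,0.084],
    [0.25,-0.218,0.084],
  ],
  delta_rot=[
    [-0.2,-0.03,0.065],
    [-0.4,-0.054,0.13],
    [-0.6,-0.08,0.196],
    [-0.8,-0.108,0.26],
    [-0.994,-0.135,0.327],
  ],
  jaw=0.42,
)

```text
time_s: 14.92
ee_pos: [0.4697, -0.0186, 0.2743]
orientation: [0.276, 0.738, 0.579, 0.21]
wrist_force: [0.2, -1.2, 0.7]
width: 0.0361
finger_force: 0.0
```

Request:
arm_command(
  offset=[
    [0,0,0],
    [0,0,0],
  ],
  delta_rot=[
    [0,0,0],
    [0,0,0],
  ],
)

```text
time_s: 15.18
ee_pos: [0.4707, -0.0192, 0.2761]
orientation: [0.275, 0.738, 0.58, 0.209]
wrist_force: [-0.0, -0.6, 1.0]
width: 0.0354
finger_force: 0.0
```

Run:
```python
from h import *
s=telemetry.observe(); print(s['joint_positions'].round(2),s['dq'].round(3))
pre=G-.07*zt(45); go(pre,down(YAW,45))
```

```text
[ 0.09 -0.78 -0.56  1.11 -0.22  1.82] [-0.016  0.066  0.053  0.    -0.001  0.004]
offset [0.0233, -0.109, 0.2651] rot [-0.1027, -0.0142, 0.037] mm 115 deg 5.0
```

Run:
```python
from h import *
go(G-.06*zt(43),down(YAW,43))
```

```text
offset [0.0228, -0.1018, 0.2897] rot [-0.0583, -0.0136, 0.0373] mm 123 deg 3.2
```

Request:
arm_command(
  offset=[
    [0.01,-0.05,0.12],
    [0.023,-0.1,0.24],
    [0.023,-0.1,0.28],
    [0.023,-0.1,0.28],
  ],
  delta_rot=[
    [-0.03,-0.007,0.02],
    [-0.058,-0.014,0.037],
    [-0.058,-0.014,0.037],
    [-0.058,-0.014,0.037],
  ],
)

```text
time_s: 15.68
ee_pos: [0.514, -0.0226, 0.1622]
orientation: [0.291, 0.742, 0.563, 0.219]
wrist_force: [-0.2, -0.6, 0.8]
width: 0.0359
finger_force: 0.0
```

Run:
```python
from h import *
s=telemetry.observe(); print(s['ee_pos'],s['joint_positions'].round(2),s['dq'].round(3))
d,R,t=cam('wrist'); save('w9.png',d['image'])
g=d['image'].max(2).astype(int); 
c=proj(d,R,t,[G,G+.035*np.array([.2672,.9636,0]),G-.035*np.array([.2672,.9636,0])]); print(c.round(1))
for q in finder.spot_in('bail_grip',d)[:2]: print(q['p'],np.array(q['centre'])*[640,480])
go(G-.06*zt(43),down(YAW,43)); go(G-.02*zt(43),down(YAW,43));go(G+.005*zt(43),down(YAW,43))
```

```text
[ 0.51401048 -0.0225924   0.16220674] [ 0.09 -0.74 -0.79  0.81 -0.25  1.84] [ 0.008 -0.041  0.025  0.02  -0.008  0.007]
[[319.1 253.3]
 [319.1 200.6]
 [319.  300.7]]
0.84 [320.128 230.496]
offset [0.0012, -0.0027, 0.0077] rot [-0.0025, 0.0029, -0.0009] mm 3 deg 0.2
offset [0.0014, -0.0025, 0.1077] rot [-0.0025, 0.0029, -0.0009] mm 43 deg 0.2
offset [0.0015, -0.0024, 0.1702] rot [-0.0025, 0.0029, -0.0009] mm 68 deg 0.2
```

Run:
```python
from h import *
im=cv2.imread('pics/w9.png').max(2).astype(int)
for r in (215,235,255,275,290): 
    print(r,im[r,280:360:2].tolist())
print([ (r,int(im[r,315:324].mean())) for r in range(190,320,6)])
```

```text
215 [109, 110, 108, 110, 109, 108, 69, 55, 71, 62, 71, 167, 75, 65, 102, 89, 41, 42, 45, 44, 47, 50, 49, 73, 87, 87, 85, 83, 86, 82, 87, 121, 150, 70, 57, 58, 60, 81, 87, 88]
235 [108, 108, 108, 109, 109, 107, 87, 56, 63, 55, 60, 158, 105, 82, 92, 80, 42, 44, 44, 44, 46, 50, 48, 51, 50, 52, 51, 52, 53, 74, 91, 127, 140, 82, 80, 60, 55, 68, 141, 167]
255 [110, 107, 108, 108, 110, 109, 104, 59, 60, 72, 82, 89, 85, 82, 97, 128, 44, 44, 45, 44, 47, 48, 48, 72, 85, 87, 86, 83, 80, 80, 96, 133, 135, 102, 111, 184, 188, 183, 181, 169]
275 [105, 104, 108, 126, 134, 181, 168, 77, 57, 72, 71, 101, 114, 68, 96, 147, 60, 43, 46, 47, 49, 48, 52, 110, 108, 66, 61, 60, 78, 87, 102, 139, 106, 56, 64, 78, 85, 82, 89, 116]
290 [165, 171, 169, 160, 64, 59, 59, 59, 60, 59, 59, 70, 85, 88, 93, 140, 61, 44, 47, 48, 50, 49, 51, 87, 91, 100, 138, 151, 152, 122, 107, 143, 147, 113, 89, 89, 89, 95, 53, 47]
[(190, 130), (196, 115), (202, 61), (208, 46), (214, 46), (220, 45), (226, 45), (232, 45), (238, 45), (244, 45), (250, 46), (256, 45), (262, 46), (268, 46), (274, 47), (280, 47), (286, 48), (292, 49), (298, 49), (304, 97), (310, 128), (316, 127)]
```

The sleeve appears at columns 312–326, rows 201–302, within a pixel of the prediction. Advancing.

Request:
arm_command(
  offset=[
    [0.001,-0.002,0.06],
    [0.001,-0.002,0.11],
    [0.001,-0.002,0.14],
    [0.001,-0.002,0.165],
    [0.001,-0.002,0.168],
  ],
  delta_rot=[
    [-0.002,0.003,0],
    [-0.002,0.003,0],
    [-0.002,0.003,0],
    [-0.002,0.003,0],
    [-0.002,0.003,0],
  ],
)

```text
time_s: 16.4
ee_pos: [0.5566, -0.0337, 0.1127]
orientation: [0.291, 0.741, 0.563, 0.222]
wrist_force: [-0.8, -0.4, 0.5]
width: 0.0358
finger_force: 0.0
```

Request:
arm_command(
  offset=[
    [0,0,0],
    [0,0,0],
  ],
  delta_rot=[
    [0,0,0],
    [0,0,0],
  ],
)

```text
time_s: 16.65
ee_pos: [0.5565, -0.0335, 0.1135]
orientation: [0.292, 0.74, 0.563, 0.222]
wrist_force: [1.3, -1.0, -0.3]
width: 0.0359
finger_force: 0.0
```

Run:
```python
from h import *
s=telemetry.observe(); print(s['ee_pos'],s['wrist_force'],s['joint_positions'].round(2))
go(G+.005*zt(43),down(YAW,43))
```

```text
[ 0.55650242 -0.03348006  0.11348745] [ 1.2799247  -0.99955085 -0.33729857] [ 0.05 -0.61 -0.82  0.63 -0.22  1.81]
offset [-0.0002, 0.0037, 0.0022] rot [0.0009, -0.0014, -0.0002] mm 2 deg 0.1
```

Request:
arm_command(
  offset=[
    [0,0.003,0.002],
    [0,0.003,0.002],
    [0,0.003,0.002],
    [0,0.003,0.002],
  ],
  delta_rot=[
    [0,0,0],
    [0,0,0],
    [0,0,0],
    [0,0,0],
  ],
  jaw=0.0,
  squeeze=30,
)

```text
time_s: 17.15
ee_pos: [0.5579, -0.0339, 0.1134]
orientation: [0.292, 0.74, 0.563, 0.222]
wrist_force: [-2.2, 1.8, 2.8]
width: 0.0084
finger_force: 31.1
```

```bash
cat > arc.py <<'E'
from h import *
import sys
# plan rows along the bail arc; b = TCP depth beyond bar; args: bail angles (deg from fold), tilts
H=G+.0526*U+np.array([0,0,.0065])
s=telemetry.observe(); R0=rq(s['orientation']); p0=np.array(s['ee_pos']); print(p0,s['wrist_force'],s['width'],s['finger_force'])
c0=p0-R0.apply([0,0,.005]); print('bar now est',c0-G)
dth=[float(a) for a in sys.argv[1].split(',')]; tl=[float(a) for a in sys.argv[2].split(',')]
e0=float(sys.argv[3]) if len(sys.argv)>3 else 0  # offsets
O=[];D=[]
for a,t in zip(dth,tl):
    ph=np.radians(a-7); C=H+.053*(-np.cos(ph)*U+np.array([0,0,np.sin(ph)]))
    Rt=down(YAW,t); p=C+Rt.apply([0,0,.005])
    O.append((R0.inv().apply(p-p0)/.4).round(3).tolist()); D.append(((R0.inv()*Rt).as_rotvec()/(np.pi/4)).round(3).tolist())
print(O);print(D)
E
python3 arc.py 4,10,17,25,33 42,40,37,34,30
```

```text
[ 0.55792663 -0.03388267  0.11339788] [-2.2264714   1.76338813  2.84877749] 0.008429089538731937 31.051073670387268
bar now est [-0.00016199  0.000124   -0.0004466 ]
[[-0.0, 0.007, -0.008], [-0.0, 0.016, -0.018], [-0.0, 0.027, -0.029], [-0.0, 0.042, -0.039], [-0.0, 0.058, -0.047]]
[[0.023, -0.001, -0.0], [0.067, -0.001, -0.0], [0.134, -0.001, -0.0], [0.2, -0.001, -0.0], [0.289, -0.001, -0.0]]
```

Request:
arm_command(
  offset=[
    [0,0.007,-0.008],
    [0,0.016,-0.018],
    [0,0.027,-0.029],
    [0,0.042,-0.039],
    [0,0.058,-0.047],
  ],
  delta_rot=[
    [0.023,0,0],
    [0.067,0,0],
    [0.134,0,0],
    [0.2,0,0],
    [0.289,0,0],
  ],
)

```text
time_s: 17.77
ee_pos: [0.5615, -0.0349, 0.1427]
orientation: [0.204, 0.769, 0.585, 0.156]
wrist_force: [2.8, 0.6, -1.6]
width: 0.0084
finger_force: 30.4
```

```bash
python3 arc.py 33,41,50,59,67 30,27,23,19,15
```

```text
[ 0.56151429 -0.03494739  0.14267479] [ 2.83116957  0.6047522  -1.56337615] 0.008354364294157864 30.37603408098221
bar now est [ 0.00431849 -0.0011884   0.02951367]
[[-0.0, 0.001, 0.0], [-0.0, 0.017, -0.009], [-0.0, 0.035, -0.017], [-0.0, 0.055, -0.022], [-0.0, 0.072, -0.023]]
[[-0.004, -0.001, 0.0], [0.062, -0.001, 0.0], [0.151, -0.001, 0.0], [0.24, -0.001, 0.0], [0.329, -0.001, 0.0]]
```

Request:
arm_command(
  offset=[
    [0,0.009,-0.005],
    [0,0.018,-0.01],
    [0,0.036,-0.017],
    [0,0.056,-0.022],
    [0,0.073,-0.023],
  ],
  delta_rot=[
    [0.03,0,0],
    [0.062,0,0],
    [0.151,0,0],
    [0.24,0,0],
    [0.329,0,0],
  ],
)

```text
time_s: 18.4
ee_pos: [0.5819, -0.0404, 0.1653]
orientation: [0.104, 0.789, 0.6, 0.08]
wrist_force: [0.1, 2.3, 0.1]
width: 0.0091
finger_force: 30.6
```

```bash
python3 arc.py 67,75,83,90,97 15,12,8,4,0
```

```text
[ 0.58187886 -0.04044768  0.16532361] [0.05386813 2.33598312 0.08556767] 0.009117283940238528 30.637287497520447
bar now est [ 0.02582501 -0.00700635  0.0526518 ]
[[-0.0, -0.002, 0.0], [-0.0, 0.016, -0.003], [-0.0, 0.033, -0.004], [-0.0, 0.049, -0.003], [-0.0, 0.064, -0.0]]
[[0.001, -0.002, 0.001], [0.068, -0.002, 0.001], [0.157, -0.002, 0.001], [0.246, -0.002, 0.001], [0.335, -0.001, 0.001]]
```

Request:
arm_command(
  offset=[
    [0,0.009,-0.002],
    [0,0.017,-0.003],
    [0,0.034,-0.004],
    [0,0.05,-0.003],
    [0,0.065,0],
  ],
  delta_rot=[
    [0.03,0,0],
    [0.068,0,0],
    [0.157,0,0],
    [0.246,0,0],
    [0.335,0,0],
  ],
)

```text
time_s: 19.02
ee_pos: [0.6058, -0.0471, 0.1717]
orientation: [-0.0, 0.796, 0.606, 0.0]
wrist_force: [1.1, 2.6, -1.1]
width: 0.0087
finger_force: 30.6
```

Request:
arm_command(
  offset=[
    [0,0,0],
    [0,0,0],
  ],
  delta_rot=[
    [0,0,0],
    [0,0,0],
  ],
)

```text
time_s: 19.27
ee_pos: [0.606, -0.0471, 0.1716]
orientation: [0.001, 0.796, 0.606, 0.001]
wrist_force: [1.8, 2.7, -0.1]
width: 0.0083
finger_force: 30.7
```

```bash
python3 arc.py 97 0
```

```text
[ 0.60598508 -0.0471098   0.17161599] [ 1.76075229  2.7458084  -0.13721609] 0.008342665209018451 30.72980046272278
bar now est [ 0.05117247 -0.01401056  0.05911597]
[[-0.0, -0.001, -0.001]]
[[0.003, -0.001, 0.001]]
```

The bail is upright with low forces. I'll firm up the grip and lift slowly.

Request:
arm_command(
  offset=[
    [0,0,0],
    [0,0,-0.01],
    [0,0,-0.02],
    [0,0,-0.035],
    [0,0,-0.05],
  ],
  delta_rot=[
    [0,0,0],
    [0,0,0],
    [0,0,0],
    [0,0,0],
    [0,0,0],
  ],
  squeeze=50,
)

```text
time_s: 19.9
ee_pos: [0.6058, -0.0475, 0.1923]
orientation: [0.001, 0.796, 0.605, 0.001]
wrist_force: [-0.6, 0.4, -6.7]
width: 0.0078
finger_force: 49.3
```

Request:
arm_command(
  offset=[
    [0,0,-0.02],
    [0,0,-0.04],
    [0,0,-0.07],
    [0,0,-0.1],
    [0,0,-0.12],
  ],
  delta_rot=[
    [0,0,0],
    [0,0,0],
    [0,0,0],
    [0,0,0],
    [0,0,0],
  ],
)

```text
time_s: 20.52
ee_pos: [0.606, -0.0474, 0.2412]
orientation: [0.001, 0.796, 0.605, 0.001]
wrist_force: [0.4, -1.0, -6.9]
width: 0.0078
finger_force: 49.4
```

Request:
arm_command(
  offset=[
    [0,0,0],
    [0,0,0],
    [0,0,0],
  ],
  delta_rot=[
    [0,0,0],
    [0,0,0],
    [0,0,0],
  ],
)

```text
time_s: 20.9
ee_pos: [0.6056, -0.0473, 0.2394]
orientation: [0.0, 0.796, 0.605, 0.001]
wrist_force: [-0.3, 0.6, -7.7]
width: 0.0073
finger_force: 49.3
```

```bash
cat > chk.py <<'E'
from fitlb import *
s=telemetry.observe(); print(s['ee_pos'],s['wrist_force'],s['width'],s['finger_force'],s['torque'].round(2),s['dq'].round(3))
d,R,t=cam('wrist'); save('w10.png',d['image'])
for q in finder.spot_in('basket',d)[:1]: print(q['p'],np.array(q['centre'])*[640,480])
for c in ('scene','side'):
    e,Re,te=cam(c); save(c+'1.png',e['image'])
    for n,z in (('basket',s['ee_pos'][2]-.075),('lower_basket',.03)):
        for q in finder.silhouettes(n,e)[:1]: print(c,n,round(q['p'],2),(np.array(q['centre'])*[640,480]).round(1),plane(e,Re,te,np.array(q['centre'])*[640,480],z).round(3))
E
python3 chk.py
```

```text
[ 0.60561232 -0.04730715  0.23943434] [-0.29381031  0.62320751 -7.67886227] 0.007312010674776742 49.34026300907135 [-0.04  0.   -0.07] [ 0.001  0.001  0.003  0.002 -0.001 -0.001]
0.85 [318.528 231.12 ]
scene basket 0.83 [313.  217.6] [[ 0.614 -0.064  0.164]]
scene lower_basket 0.78 [390.8 243.8] [[ 0.483 -0.292  0.03 ]]
side basket 0.57 [349.4 226.6] [[ 0.607 -0.022  0.164]]
side lower_basket 0.57 [324.1 318.4] [[ 0.497 -0.342  0.03 ]]
```

The lift worked: 7.5 N is hanging from the raised bail, with the underside at about 0.138. Carrying it over smoothly.

Run:
```python
from h import *
go([.4988,-.3094,.239],down(88.3))
```

```text
offset [-0.7027, -0.0829, 0.0018] rot [0.0024, -0.0005, -0.3061] mm 283 deg 13.8
```

Request:
arm_command(
  offset=[
    [-0.02,-0.002,0],
    [-0.06,-0.007,0],
    [-0.12,-0.014,0],
    [-0.19,-0.022,0],
    [-0.27,-0.032,0],
  ],
  delta_rot=[
    [0,0,-0.01],
    [0,0,-0.026],
    [0,0,-0.05],
    [0,0,-0.08],
    [0,0,-0.12],
  ],
)

```text
time_s: 21.92
ee_pos: [0.5641, -0.149, 0.2399]
orientation: [0.001, 0.766, 0.643, 0.001]
wrist_force: [0.6, 0.5, -7.0]
width: 0.0075
finger_force: 49.4
```

Request:
arm_command(
  offset=[
    [-0.08,-0.014,0],
    [-0.16,-0.028,0],
    [-0.23,-0.04,0],
    [-0.29,-0.05,0],
    [-0.34,-0.06,0],
  ],
  delta_rot=[
    [0,0,-0.035],
    [0,0,-0.07],
    [0,0,-0.1],
    [0,0,-0.13],
    [0,0,-0.15],
  ],
)

```text
time_s: 22.55
ee_pos: [0.5164, -0.2791, 0.2399]
orientation: [0.001, 0.727, 0.686, 0.001]
wrist_force: [0.3, -0.0, -6.1]
width: 0.0074
finger_force: 49.3
```

Run:
```python
from h import *
s=telemetry.observe(); print(s['wrist_force'],s['width'])
go([.4988,-.3094,.239],down(88.3))
```

```text
[ 0.29256272 -0.04403659 -6.14048962] 0.007391376967618454
offset [-0.0782, -0.0396, 0.0021] rot [0.0026, 0.0001, -0.0359] mm 35 deg 1.6
```

Request:
arm_command(
  offset=[
    [-0.03,-0.015,0],
    [-0.05,-0.027,0],
    [-0.063,-0.035,0],
    [-0.068,-0.038,0],
    [-0.068,-0.038,0],
  ],
  delta_rot=[
    [0,0,-0.015],
    [0,0,-0.025],
    [0,0,-0.03],
    [0,0,-0.033],
    [0,0,-0.033],
  ],
)

```text
time_s: 23.18
ee_pos: [0.5006, -0.3038, 0.2398]
orientation: [0.001, 0.718, 0.696, 0.001]
wrist_force: [0.1, 0.6, -7.1]
width: 0.0079
finger_force: 49.4
```

Request:
arm_command(
  offset=[
    [0,0,0],
    [0,0,0],
    [0,0,0],
    [0,0,0],
    [0,0,0],
  ],
  delta_rot=[
    [0,0,0],
    [0,0,0],
    [0,0,0],
    [0,0,0],
    [0,0,0],
  ],
)

```text
time_s: 23.8
ee_pos: [0.5005, -0.304, 0.2397]
orientation: [0.001, 0.718, 0.696, 0.001]
wrist_force: [-0.7, -0.5, -7.9]
width: 0.0079
finger_force: 49.4
```

```bash
cat > chk2.py <<'E'
from fitlb import *
s=telemetry.observe(); print(s['ee_pos'],s['wrist_force'],s['dq'].round(3)); zb=s['ee_pos'][2]-.1016
go([.4988,-.3094,.239],down(88.3))
for c in ('scene','side','wrist'):
    e,R,t=cam(c); save(c+'2.png',e['image'])
    q=finder.silhouettes('basket',e)[:1]
    if q:
        x,cst=fit(e,R,t,q[0]['pixels'],[498,-309,-1.5],zb); print(c,'basket',round(q[0]['p'],2),x,round(cst,2),q[0]['pixels'].sum())
    q=finder.silhouettes('lower_basket',e)[:1]
    if q and c!='wrist':
        x,cst=fit(e,R,t,q[0]['pixels'],[498,-309,-1.5],0); print(c,'lower',round(q[0]['p'],2),x,round(cst,2),q[0]['pixels'].sum())
E
python3 chk2.py
```

```text
[ 0.50045007 -0.30397595  0.23973159] [-0.74592917 -0.52475467 -7.94211052] [-0.001  0.     0.002 -0.002 -0.    -0.   ]
offset [-0.0137, -0.0037, 0.0018] rot [0.0025, -0.0003, -0.0032] mm 6 deg 0.2
scene basket 0.86 [ 504.66 -316.16    2.57] 0.27 1023
scene lower 0.88 [ 500.31 -314.5     2.29] 1.29 429
side basket 0.66 [ 498.06 -304.55   -1.84] 0.37 956
side lower 0.97 [ 499.81 -302.91   -4.48] 1.92 392
wrist basket 0.57 [ 500.25 -301.33   -1.31] 0.35 19715
```

Run:
```python
from h import *
s=telemetry.observe(); d,R,t=cam('wrist'); im=d['image']; g=cv2.cvtColor(im,cv2.COLOR_RGB2GRAY).astype(int)
zr=s['ee_pos'][2]-.1016+.05; a=np.radians(-1.6); c,sn=np.cos(a),np.sin(a); x0,y0=s['ee_pos'][0]-.0003,s['ee_pos'][1]
T=lambda i,j,k=zr:[x0+c*i-sn*j,y0+sn*i+c*j,k]
q=proj(d,R,t,[T(-.01,.055),T(.01,.055),T(-.033,.02),T(.033,.02),T(-.033,.035),T(.033,.035),T(-.035*0,.0,zr+.057),T(0,.035,zr+.057)]).round(1); print(q)
for k in(0,1): u,v=q[k].astype(int); print('far rim col',u,'rows',v-16,'+',g[v-16:v+24,u].tolist())
for k in(2,3,4,5): u,v=q[k].astype(int); print('side row',v,'cols',u-20,'+',g[v,u-20:u+20].tolist())
```

```text
[[298.6 171.9]
 [333.5 171.7]
 [262.  230.3]
 [370.8 229.7]
 [260.6 206.1]
 [372.  205.6]
 [316.6 307.9]
 [316.1 236.3]]
far rim col 298 rows 155 + [102, 99, 95, 96, 91, 85, 79, 80, 83, 85, 87, 85, 85, 88, 89, 87, 85, 89, 92, 99, 94, 91, 88, 83, 82, 78, 62, 53, 52, 51, 51, 52, 51, 52, 50, 50, 50, 52, 49, 51]
far rim col 333 rows 155 + [99, 99, 95, 92, 92, 89, 82, 85, 89, 90, 90, 93, 98, 96, 100, 93, 97, 123, 141, 169, 178, 154, 142, 141, 153, 101, 81, 76, 74, 73, 73, 73, 72, 72, 72, 72, 72, 73, 73, 72]
side row 230 cols 242 + [180, 182, 182, 181, 181, 180, 180, 179, 180, 181, 180, 180, 180, 177, 175, 176, 170, 123, 112, 109, 103, 96, 96, 95, 95, 92, 91, 89, 91, 87, 86, 90, 97, 101, 79, 60, 57, 60, 62, 61]
side row 229 cols 350 + [54, 54, 54, 56, 55, 57, 76, 125, 163, 117, 91, 88, 89, 92, 91, 95, 95, 96, 96, 106, 141, 175, 177, 177, 177, 177, 178, 177, 176, 177, 175, 174, 173, 171, 169, 169, 170, 171, 171, 174]
side row 206 cols 240 + [179, 175, 145, 129, 129, 131, 130, 130, 128, 113, 110, 110, 109, 106, 106, 107, 106, 106, 105, 103, 102, 95, 91, 92, 94, 94, 93, 89, 87, 89, 89, 93, 91, 94, 100, 76, 55, 54, 59, 57]
side row 205 cols 352 + [57, 58, 57, 57, 62, 90, 148, 165, 118, 113, 138, 109, 125, 117, 136, 155, 171, 159, 148, 153, 178, 182, 183, 184, 185, 184, 183, 182, 181, 179, 176, 177, 176, 176, 176, 177, 177, 177, 177, 176]
```

The rim edges in the wrist view match the hanging pose: centred under the TCP to about 1 mm, and level. I'll correct xy and come down.

Request:
arm_command(
  offset=[
    [-0.007,-0.002,0.01],
    [-0.014,-0.003,0.04],
    [-0.014,-0.003,0.08],
    [-0.014,-0.003,0.115],
    [-0.014,-0.003,0.13],
  ],
  delta_rot=[
    [0.001,0,-0.003],
    [0.002,0,-0.003],
    [0.002,0,-0.003],
    [0.002,0,-0.003],
    [0.002,0,-0.003],
  ],
)

```text
time_s: 24.92
ee_pos: [0.4987, -0.3092, 0.186]
orientation: [-0.001, 0.718, 0.697, -0.0]
wrist_force: [-0.2, -0.1, -6.6]
width: 0.0075
finger_force: 49.2
```

Request:
arm_command(
  offset=[
    [0,0,0],
    [0,0,0],
    [0,0,0],
  ],
  delta_rot=[
    [0,0,0],
    [0,0,0],
    [0,0,0],
  ],
)

```text
time_s: 25.3
ee_pos: [0.4994, -0.3097, 0.1884]
orientation: [0.001, 0.718, 0.697, 0.0]
wrist_force: [-0.2, 0.3, -6.4]
width: 0.0076
finger_force: 49.3
```

Run:
```python
from h import *
s=telemetry.observe(); print(s['ee_pos'],s['wrist_force'])
go([.4992,-.3094,.1596],down(88.3))
```

```text
[ 0.49941532 -0.30966335  0.18837543] [-0.21770742  0.32589077 -6.3870701 ]
offset [0.0007, -0.0007, 0.0719] rot [0.0017, 0.0004, -0.0001] mm 29 deg 0.1
```

Request:
arm_command(
  offset=[
    [0,0,0.01],
    [0,0,0.022],
    [0,0,0.034],
    [0,0,0.045],
    [0,0,0.05],
  ],
  delta_rot=[
    [0,0,0],
    [0,0,0],
    [0,0,0],
    [0,0,0],
    [0,0,0],
  ],
)

```text
time_s: 25.92
ee_pos: [0.4991, -0.3095, 0.1672]
orientation: [-0.0, 0.718, 0.697, 0.0]
wrist_force: [-0.2, 0.0, -7.0]
width: 0.0073
finger_force: 49.3
```

Request:
arm_command(
  offset=[
    [0,0,0.003],
    [0,0,0.007],
    [0,0,0.011],
    [0,0,0.015],
    [0,0,0.017],
  ],
  delta_rot=[
    [0,0,0],
    [0,0,0],
    [0,0,0],
    [0,0,0],
    [0,0,0],
  ],
)

```text
time_s: 26.55
ee_pos: [0.4992, -0.3095, 0.1608]
orientation: [0.0, 0.718, 0.697, 0.0]
wrist_force: [-0.5, -0.8, -6.7]
width: 0.008
finger_force: 49.3
```

Request:
arm_command(
  offset=[
    [0,0,0.002],
    [0,0,0.004],
    [0,0,0.006],
    [0,0,0.007],
    [0,0,0.007],
  ],
  delta_rot=[
    [0,0,0],
    [0,0,0],
    [0,0,0],
    [0,0,0],
    [0,0,0],
  ],
)

```text
time_s: 27.18
ee_pos: [0.4992, -0.3095, 0.1582]
orientation: [0.0, 0.718, 0.697, 0.0]
wrist_force: [-0.6, -0.5, -6.0]
width: 0.0075
finger_force: 49.3
```

Request:
arm_command(
  offset=[
    [0,0,0.001],
    [0,0,0.002],
    [0,0,0.003],
    [0,0,0.003],
  ],
  delta_rot=[
    [0,0,0],
    [0,0,0],
    [0,0,0],
    [0,0,0],
  ],
)

```text
time_s: 27.68
ee_pos: [0.4994, -0.3094, 0.1576]
orientation: [0.0, 0.717, 0.697, 0.001]
wrist_force: [0.4, 3.1, 1.2]
width: 0.0073
finger_force: 50.1
```

The weight is carried at the expected height (z 0.1576). I'll lean the bail gently past upright, release and back off straight up.

Request:
arm_command(
  offset=[
    [0,0.004,0],
    [0,0.008,0],
    [0,0.012,0.001],
    [0,0.016,0.001],
    [0,0.016,0.001],
  ],
  delta_rot=[
    [0,0,0],
    [0,0,0],
    [0,0,0],
    [0,0,0],
    [0,0,0],
  ],
)

```text
time_s: 28.3
ee_pos: [0.5062, -0.3096, 0.1571]
orientation: [0.001, 0.717, 0.697, 0.001]
wrist_force: [1.5, 4.8, 5.4]
width: 0.0076
finger_force: 50.5
```

Request:
arm_command(
  offset=[
    [0,0,0],
    [0,0,0],
    [0,0,0],
    [0,0,0],
  ],
  delta_rot=[
    [0,0,0],
    [0,0,0],
    [0,0,0],
    [0,0,0],
  ],
  jaw=0.35,
)

```text
time_s: 28.8
ee_pos: [0.5055, -0.3099, 0.1564]
orientation: [0.0, 0.718, 0.696, 0.0]
wrist_force: [-0.0, 0.0, 0.6]
width: 0.0299
finger_force: 0.0
```

Request:
arm_command(
  offset=[
    [0,0,-0.02],
    [0,0,-0.06],
    [0,0,-0.12],
    [0,0,-0.25],
    [0,0,-0.38],
  ],
  delta_rot=[
    [0,0,0],
    [0,0,0],
    [0,0,0],
    [0,0,0],
    [0,0,0],
  ],
)

```text
time_s: 29.42
ee_pos: [0.5052, -0.3095, 0.3113]
orientation: [0.001, 0.718, 0.697, 0.0]
wrist_force: [1.1, -0.5, 1.5]
width: 0.0296
finger_force: 0.0
```

Request:
arm_command(
  offset=[
    [-0.1,0,0],
    [-0.2,0,0],
    [-0.28,0,0],
    [-0.28,0,0],
    [-0.28,0,0],
  ],
  delta_rot=[
    [0,0,0],
    [0,0,0],
    [0,0,0],
    [0,0,0],
    [0,0,0],
  ],
)

```text
time_s: 30.05
ee_pos: [0.5022, -0.4213, 0.3092]
orientation: [0.0, 0.718, 0.696, 0.0]
wrist_force: [-0.1, 0.7, -0.4]
width: 0.0302
finger_force: 0.0
```

Run:
```python
from fitlb import *
s=telemetry.observe(); print(s['ee_pos'],s['wrist_force'],s['finger_force'])
d,R,t=cam('wrist'); save('w11.png',d['image'])
for n,z in (('basket',.056),('lower_basket',0)):
    for q in finder.silhouettes(n,d)[:1]: print(n,q['p'],(np.array(q['centre'])*[640,480]).round(),fit(d,R,t,q['pixels'],[498,-309,-1.5],z),q['pixels'].sum())
g=cv2.cvtColor(d['image'],cv2.COLOR_RGB2GRAY).astype(int)
a=np.radians(-1.6); c,sn=np.cos(a),np.sin(a)
T=lambda i,j,k=.106:[.4984+c*i-sn*j,-.3094+sn*i+c*j,k]
q=proj(d,R,t,[T(-.033,0),T(.033,0),T(0,.055),T(0,-.055)]); print(q.round(1))
for k in(0,1): u,v=q[k].astype(int); print('row',v,'cols',u-12,g[v,u-12:u+13].tolist())
for k in(2,3): u,v=q[k].astype(int); print('col',u,'rows',v-12,g[v-12:v+13,u].tolist())
```

```text
[ 0.50219848 -0.4213386   0.3092132 ] [-0.12775339  0.70204695 -0.38959677] 0.0
basket 0.95 [314.  85.] (array([ 499.33, -309.1 ,   -1.5 ]), np.float64(0.21142013017781278)) 10239
lower_basket 0.73 [273.  51.] (array([  686.46, -1159.62,   303.93]), np.float64(1.00000007197542)) 106
[[275.2  91.9]
 [343.9  91.6]
 [309.1  28.7]
 [310.  150. ]]
row 91 cols 263 [156, 156, 157, 157, 157, 158, 158, 159, 157, 151, 128, 98, 93, 94, 118, 143, 143, 130, 144, 133, 94, 73, 68, 65, 65]
row 91 cols 331 [56, 54, 53, 52, 52, 52, 52, 54, 75, 100, 114, 137, 145, 135, 145, 159, 160, 160, 160, 160, 160, 160, 161, 162, 162]
col 309 rows 16 [86, 88, 86, 87, 87, 86, 85, 83, 88, 83, 77, 76, 75, 79, 84, 89, 83, 79, 81, 84, 97, 127, 131, 137, 133]
col 310 rows 137 [143, 144, 105, 80, 85, 79, 75, 75, 77, 85, 92, 86, 79, 81, 92, 87, 85, 87, 87, 87, 86, 88, 87, 87, 87]
```

The basket fit at seated height gives (0.499, -0.309), yaw -1.5°, matching the lower basket. The release height also agreed, so I'm handing in.

```bash
python3 -c "
from station import order
print(order.close_job())"
```

```text
the job is handed in; nothing more can be done
None
```

I placed the divider on the lower basket's rim, set the upper basket on it by its bail and handed the job in after about 30 s. The last image fit puts the upper basket within 1 mm and 0.1° of the lower one; `close_job` returned no verdict.

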